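Seat a steel food-testing probe against the stop of a V-groove length gauge

TASK

Take the steel probe from its white rest and lay it in the open part of the gauge's V-groove, steel tip towards the blue bridge. Then push it gently along the groove, under the bridge, until its tip touches the hidden stop screw; let go and leave it lying in the groove in contact with the stop. Do not ram the stop or throw the probe into the groove, and leave the beaker, dropper bottle and dish where they are.

Things in the scene. Friction and masses are not known exactly. Their poses are not given: they have to be found in the camera images.
- probe: Loose straight round rod, 16 mm in diameter, 140 mm long, about 0.2 kg (0.16 to 0.24): polished steel with a flat tip at +x, and a black plastic grip over the last 40 mm at -x with an orange ring beside it. Origin at the middle of its axis; x runs along the axis towards the steel tip. It starts lying on the rest, its axis level and 45 mm above the desk.
- probe_tip (a point): Centre of the probe's flat steel tip face (70 mm from the origin along the probe's +x).
- probe_rear (a point): Centre of the probe's flat black rear face (70 mm from the origin along -x): the face to push on.
- rest: Fixed white plastic storage rest, 125 x 50 mm, with two V saddles (14 mm thick, centred 48 mm either side of the middle along x, tops 44 mm above the desk). Origin: centre of its underside on the desk, x along the stored probe, z up. Between the saddles the probe is free below for fingers (82 mm long gap, base top at 8 mm).
- cradle: Fixed aluminium cradle of the length gauge, 264 x 50 mm, on a grey foot 270 x 100 mm. Frame: x along the groove towards the stop, away from the robot; z square to its floor; origin at the middle of its underside, 26 mm above the desk. Slopes down to the stop by 0.12 rad; friction (1 to 3 N when pushed) keeps the probe from sliding. 90 degree V-groove: seated probe's axis at y = 0, z = 31 mm.
- finger_gap (a point): Point on the seated probe's axis (cradle x = -60, z = 31 mm), middle of a 56 mm long gap in the V rail that leaves room for fingers round the probe (gap floor at cradle z = 6 mm). The rail runs at cradle x = -130 to -88 mm and, beyond the gap, from -32 to +96 mm; it is 32 mm wide, its lips at z = 32 mm.
- bridge_mouth (a point): Point on the groove axis (cradle x = 30, z = 31 mm) where the blue bridge begins; it covers the groove from here to x = 100 mm (inside 38 mm wide, 16 mm high above the axis, top at z = 52 mm). Lay the probe with its tip 5 to 30 mm short of this point. The tip of the rigid stop screw stands on the groove axis 25 to 55 mm beyond it, hidden, set anew each time and not measured: feel for it.
- end_block: Blue block 30 x 48 x 46 mm that closes the far end of the gauge at cradle x = 101 to 131 mm and carries the stop screw (brass pad 14 mm across, under the bridge; black knob outside at the far end). The stop is delicate: touch it with about 5 N, never over 15 N. Its frame is the cradle's own (same origin and axes).
- beaker: Loose glass beaker, 76 x 64 mm, 80 mm high; bystander. Origin: centre of its underside.
- dropper: Loose white dropper bottle with blue cap, 26 mm across, 76 mm high; bystander. Origin: centre of its underside.
- dish: Loose clear petri dish, 66 mm across, 14 mm high; bystander. Origin: centre of its underside.
There are look-alikes about, which are no part of the job. Of the things shaped like the probe, the bare steel one is meant.

How it is judged:
On the way:
1. the probe lies in the V-groove, tip forward, its tip still short of the bridge (y of probe in the frame of cradle between -0.003 and 0.003 m and y of probe_tip in the frame of cradle between -0.003 and 0.003 m and z of probe in the frame of cradle between 0.0283 and 0.0343 m and z of probe_tip in the frame of cradle between 0.0283 and 0.0343 m and angle between the x axis of probe and the x axis of cradle, either way round below 0.05 rad and x of probe_tip in the frame of cradle between -0.03 and 0.03 m and x of probe in the frame of cradle between -0.105 and -0.035 m), for 0.1 s.
At the end, for the whole second after the job is handed in: The probe lies in the groove (axis within 3 mm of the groove axis sideways and in height, within 0.05 rad), tip forward under the bridge (cradle x 50 to 90 mm), at rest and still touching the stop screw (contact force over 0.05 N) (y of probe in the frame of cradle between -0.003 and 0.003 m and y of probe_tip in the frame of cradle between -0.003 and 0.003 m and z of probe in the frame of cradle between 0.0283 and 0.0343 m and z of probe_tip in the frame of cradle between 0.0283 and 0.0343 m and angle between the x axis of probe and the x axis of cradle, either way round below 0.05 rad and x of probe_tip in the frame of cradle between 0.05 and 0.09 m and x of probe in the frame of cradle between -0.025 and 0.025 m and contact force between probe and end_block above 0.05 N and linear speed of probe below 0.01 m/s).
It fails at once if the probe is pressed on the stop with more than 15 N (contact force between probe and end_block above 15 N).
It fails at once if the probe is thrown or forced into the gauge with more than 40 N (contact force between probe and cradle above 40 N).
It fails at once if the beaker is pushed more than 20 mm or tipped (distance of beaker from where it was at the start of the episode above 0.02 m or angle between beaker's own z axis and vertical above 0.5 rad).
It fails at once if the dropper bottle is pushed more than 20 mm or tipped (distance of dropper from where it was at the start of the episode above 0.02 m or angle between dropper's own z axis and vertical above 0.5 rad).
It fails at once if the petri dish is pushed more than 20 mm or tipped (distance of dish from where it was at the start of the episode above 0.02 m or angle between dish's own z axis and vertical above 0.5 rad).
It also fails if it takes over 67 s, if anything falls off the work surface, if the arm or the gripper's body presses on something with over 40 N, if the wrist force passes 120 N, or if a joint passes its speed limit or range.

ROBOT

A 6-joint arm with a two-finger parallel gripper is mounted at the origin on a cart in front of the work surface, level with it; the furniture and walls round the work are solid. World frame = base frame: x ahead of the robot, y to its left, z up, the work surface at z = 0. Lengths are in m, angles in rad, forces in N, time in s.
With the tool pointing down it reaches from about 0.4 to 0.825 m from the base axis. Payload 7 kg.
Tool frame: the origin (TCP) lies at the very end of the fingers, on their centre line; the grasp point (between the pads) lies 19 mm behind it; z points along the fingers, y is the line along which they close (so a half turn about z gives the same grasp; the last joint's range is limited). The gripper opens to 88 mm and grips with 3 to 60 N. Pads are 19 mm wide; open, the fingers measure 130 mm over their backs; the gripper's body (78 mm by 193 mm) begins 47 mm behind the grasp point.
Start: joints at [1.617, 0.359, 0.012, 0, -1.224, -0.288], TCP at [0.162, 0.655, 0.188] pointing down, gripper open.
Joint ranges: [-3.07, 3.07], [-1.43, 2.12], [-1.02, 1.25], [-3.03, 1.67], [-3.05, -0], [-3.03, 3.03]. Speed limits (rad/s): [2.39, 2.39, 3.01, 3.14, 3.14, 3.14].

INTERFACE

Orientations are given as [roll, pitch, yaw] about the fixed x, y, z axes, in that order (R = Rz(yaw) Ry(pitch) Rx(roll)).
In Python, from station import arm, grab_frame gives the robot as it stands.
- The arm moves only by the tool jog_arm, never from a script. Its argument "deltas" is a list that holds one entry, the list of rows, each a list of 4 numbers: the shift along the tool's x, y, z in units of 60 mm (1.0 is 60 mm), then the turn about the tool's z in units of 5 degrees (1.0 is 5 degrees). A call has 1 to 8 rows; each row is the pose to reach, as a shift and turn from the pose commanded when the call began, along the tool's axes at that moment; what a row does not reach only later rows make up. A row lasts 1/8 s, in which the tool goes at most 62.5 mm and 10.7 degrees, less where a joint would pass 70% of its speed; a pose out of reach is approached as far as the arm can. A call with a gripper value outside its range is refused whole. "grip" is the finger opening in mm, from 0 to 87.6, set as the call begins (left out, the last holds). The fingers move at their own pace and stop on an object; "squeeze" is the grip in N (left out, the last holds). Time passes only in rows, so rows that repeat a pose let the fingers close. It gives the time, the measured TCP pose, the force, the opening and the grip force at its end, in the units of the state.
- arm.get_state(): the state, without advancing time (a new reading comes with each control period).
- grab_frame(name): name is "side" or "top"; returns a dict with "img" (384x512x3 uint8, red, green, blue), "vfov" (degrees; the focal length in pixels is half the picture's height over the tangent of half this angle, whatever the lens; pixels are square), "cx", "cy" (the principal point, pixels), "xyz" and "rotation" of the camera in the world. Camera axes: x right, y down, z forward; pixel columns grow to the right and rows downward; lengths in m; the calibration is good to about 2 mm. A picture is of the moment at which its call begins. There is no depth.
- arm.job_done(): hands the job in; it is judged then, once.
The state is a dict: "t": time; "q": joint angles; "qd": joint speeds; "joint_efforts": joint torques, N m; "eef_pos": TCP position; "ee_rot": TCP orientation; "force": force on the tool from outside, world axes, zero at the start; "moment": the same for the moment, N m; "width": finger opening in m; "gripper_force": force on a finger pad.
Only numpy, scipy, OpenCV 4.12 (cv2) and the standard library are available. Lean on these libraries where they do the work, as an engineer would, in place of code of your own. Each camera call takes 0.05 s, during which the arm holds its last target. There are 200 camera calls.

## Working session

There is one attempt and no reset: what is moved stays moved. The work goes in short steps, Python scripts to look and compute and a tool call to move; the robot and the scene stay as the last step left them, time stands still between calls to the robot, and variables do not carry over. Pictures are saved under pics/ and viewed, at most 10 in all, crops included, and the job is handed in when it is done.

Besides the shell and the picture viewer there is one more tool, called as name([rows], argument=value, ...), one row to a line, values as JSON. jog_arm: Moves the arm, as the interface text tells. Its arguments: {"type":"object","properties":{"deltas":{"type":"array"},"grip":{"type":"number"},"squeeze":{"type":"number"}},"required":["deltas"]}

```bash
ls; mkdir -p pics; python3 - <<'E'
from station import arm, grab_frame
import cv2,numpy as np,pickle
d={}
for n in("side","top"):
    f=grab_frame(n); d[n]=f; cv2.imwrite(f"pics/{n}0.png",f["img"][:,:,::-1]); print(n,f["vfov"],f["cx"],f["cy"],f["xyz"],np.round(f["rotation"],4).tolist(),[k for k in f])
pickle.dump(d,open("f0.pkl","wb"))
print(arm.get_state())
E
```

```text
pics
side 44.988717243882114 259.8216088084673 196.76541151988215 [ 0.27371977 -0.43405363  0.71717695] [-2.3263, 0.0059, -0.3473] ['img', 'vfov', 'cx', 'cy', 'xyz', 'rotation']
top 57.42582891382895 258.58204950412176 193.00193628398503 [0.3733313  0.20227648 0.92111166] [-2.9388, 0.0026, -1.5492] ['img', 'vfov', 'cx', 'cy', 'xyz', 'rotation']
{'t': 0.1, 'q': array([ 1.61711600e+00,  3.59294885e-01,  1.11833179e-02, -3.01771013e-04,
       -1.22410796e+00, -2.88111154e-01]), 'qd': array([ 0.00059136,  0.00030977,  0.00189765, -0.00040624,  0.0009316 ,
        0.00167811]), 'joint_efforts': array([-1.73703407e-03, -5.84163666e+01,  2.93747824e+01,  7.01544374e+00,
        1.00922061e-02, -5.87256682e-05]), 'eef_pos': array([0.1615315 , 0.65489343, 0.18754511]), 'ee_rot': array([ 3.14014750e+00, -1.32417063e-04, -2.41894121e-01]), 'force': array([-0.95585521,  0.66840289, -0.21975554]), 'moment': array([-0.04449982,  0.0202246 ,  0.01945961]), 'gripper_force': 0.0, 'width': 0.08765196748102776}
```

```bash
sleep 0
```

```text
(no output)
```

View pics/top0.png

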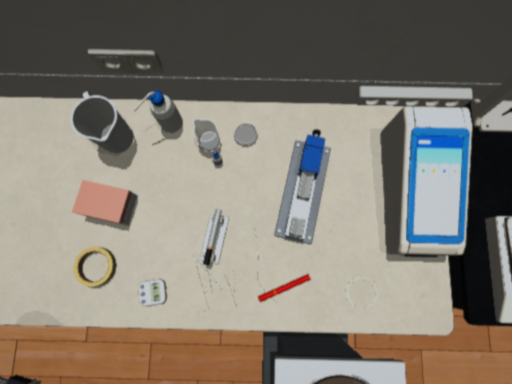

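View pics/side0.png

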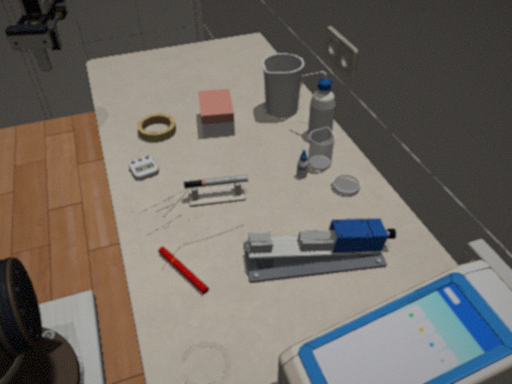

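The top view shows these candidates:
- The bare steel probe on the white rest at (213,237), with its tip at about (219,212) and black grip at (208,260).
- The red rod at (284,288), a look-alike.

The gauge runs from (293,238) to (315,140). The beaker is at (207,140), the dropper at (217,157) and the dish at (245,135). I choose the steel one and check it in a crop.

```bash
cat > h.py <<'E'
import numpy as np,cv2,pickle
from scipy.spatial.transform import Rotation as R
def cam(f):
    return (f["img"].shape[0]/2)/np.tan(np.radians(f["vfov"])/2),R.from_euler("xyz",f["rotation"]).as_matrix(),np.array(f["xyz"])
def ray(f,p):
    F,M,c=cam(f); d=M@np.array([(p[0]-f["cx"])/F,(p[1]-f["cy"])/F,1]); return c,d/np.linalg.norm(d)
def onz(f,p,z):
    c,d=ray(f,p); return c+d*(z-c[2])/d[2]
def proj(f,X):
    F,M,c=cam(f); v=M.T@(np.asarray(X)-c); return np.array([f["cx"]+F*v[0]/v[2],f["cy"]+F*v[1]/v[2]])
def tri(fa,pa,fb,pb):
    (a,u),(b,v)=ray(fa,pa),ray(fb,pb); s=np.linalg.lstsq(np.c_[u,-v],b-a,rcond=None)[0]
    P,Q=a+u*s[0],b+v*s[1]; return (P+Q)/2,np.linalg.norm(P-Q)
def crop(f,x,y,w,h,k): return cv2.resize(f["img"][y:y+h,x:x+w,::-1],None,fx=k,fy=k,interpolation=cv2.INTER_CUBIC)
E
python3 - <<'E'
from h import *
d=pickle.load(open("f0.pkl","rb")); t,s=d["top"],d["side"]
o=np.zeros((600,800,3),np.uint8)
a=crop(t,192,200,48,74,6); o[:a.shape[0],:a.shape[1]]=a      # 288x444
a=crop(s,175,165,80,48,6); o[:288,300:780]=a
a=crop(s,236,210,166,75,3); o[300:525,300:798]=a
cv2.imwrite("pics/c1.png",o)
a=crop(t,268,120,72,130,4.6); cv2.imwrite("pics/c2.png",a)
E
```

```text
(no output)
```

View pics/c1.png

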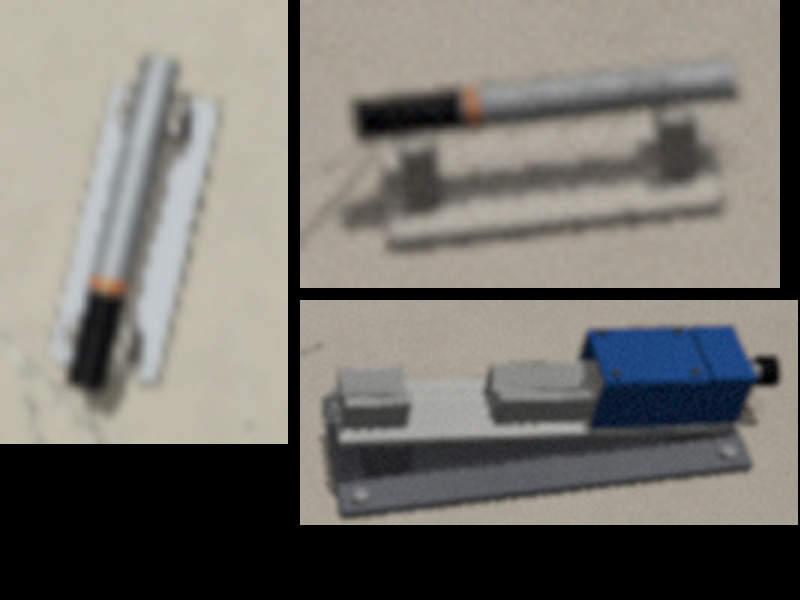

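View pics/c2.png

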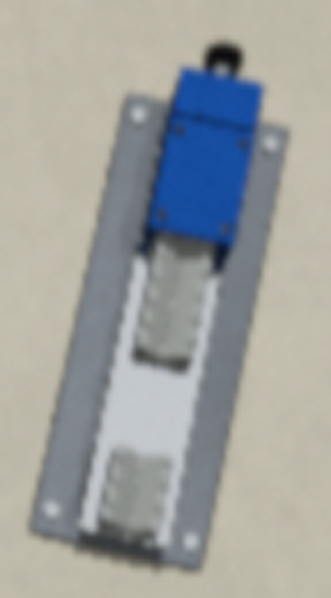

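The close crop confirms it: bare steel rod, black grip and orange ring, tip up/right. The foot screws and bridge dots are visible in both views, so I'll triangulate them.

```bash
python3 - <<'E'
from h import *
np.set_printoptions(precision=4,suppress=True)
d=pickle.load(open("f0.pkl","rb")); t,s=d["top"],d["side"]
c2=lambda x,y:(268+(x+.5)/4.6-.5,120+(y+.5)/4.6-.5)
sc=lambda x,y:(236+(x-300+.5)/3-.5,210+(y-300+.5)/3-.5)
for n,a,b in [("foot near rear",(191,541),(361,495)),("foot near far",(271,142),(729,452)),
  ("br near mouth",(227,229),(616,373)),("br near far",(244,143),(696,373)),("br far mouth",(162,214),(600,333)),("br far far",(180,130),(680,331))]:
    print(n,*tri(t,c2(*a),s,sc(*b)))
# foot screws on plane
for z in (.006,.010):
    print(z,[onz(t,c2(*p),z)[:2].round(4).tolist() for p in [(52,509),(191,541),(139,114),(271,142)]])
# blue masks: top
hsv=cv2.cvtColor(t["img"],cv2.COLOR_RGB2HSV)
m=cv2.inRange(hsv,(105,120,50),(125,255,255)); m[:, :268]=0; m[:,340:]=0; m[:120]=0;m[250:]=0
print("blue",cv2.minAreaRect(cv2.findNonZero(m)),cv2.boxPoints(cv2.minAreaRect(cv2.findNonZero(m))))
# probe: orange ring
T=lambda x,y:(192+(x+.5)/6-.5,200+(y+.5)/6-.5); S=lambda x,y:(175+(x-300+.5)/6-.5,165+(y+.5)/6-.5)
for n,a,b in [("tip",(158,58),(735,80)),("ring",(107,285),(471,106)),("rear",(86,384),(357,118))]:
    print(n,*tri(t,T(*a),s,S(*b)),onz(t,T(*a),.045),onz(s,S(*b),.045))
E
```

```text
foot near rear [0.4464 0.0754 0.0082] 0.0008846809488801105
foot near far [0.6826 0.0263 0.0074] 0.0016593031118999051
br near mouth [0.6111 0.0634 0.0721] 0.00045094625573628764
br near far [0.6628 0.0521 0.0642] 0.0010042792150756518
br far mouth [0.6186 0.0987 0.0709] 0.0016227368814905566
br far far [0.6702 0.0875 0.0648] 0.0004413495611429389
0.006 [[0.4634, 0.1536], [0.447, 0.075], [0.6998, 0.1041], [0.6839, 0.0257]]
0.01 [[0.463, 0.1538], [0.4467, 0.0755], [0.6984, 0.1045], [0.6826, 0.0265]]
blue ((312.0000305175781, 154.5), (19.415494918823242, 38.6348762512207), 11.309932708740234) [[298.6924 171.5385]
 [306.2693 133.6539]
 [325.3077 137.4615]
 [317.7308 175.3461]]
tip [0.5096 0.3111 0.0396] 0.0011791633381479445 [0.5093 0.3104 0.045 ] [0.5071 0.3052 0.045 ]
ring [0.4135 0.3276 0.0425] 0.0018346769838016401 [0.4143 0.3271 0.045 ] [0.412  0.3249 0.045 ]
rear [0.3729 0.3341 0.0438] 0.0024788222342886 [0.3741 0.3337 0.045 ] [0.3715 0.3329 0.045 ]
```

jog_arm([
  [[0.5,0.35,0,0],[1.3,0.95,0,-0.2],[2.1,1.55,0,-0.4],[2.9,2.15,0,-0.6],[3.7,2.75,0,-0.8],[4.5,3.3,0,-0.8],[5.2,3.8,0.3,-0.8],[5.85,4.28,0.6,-0.8]],
], grip=70)

```text
t: 1.1
eef_pos: [0.4418, 0.3204, 0.152]
ee_rot: [-3.141, -0.0, -0.172]
force: [-0.0, -0.3, -0.6]
width: 0.0698
gripper_force: 0.0
```

jog_arm([
  [[0,0,0,0],[0,0,0,0]],
])

```text
t: 1.35
eef_pos: [0.4411, 0.3219, 0.1524]
ee_rot: [3.141, 0.0, -0.173]
force: [-0.3, 0.5, 0.9]
width: 0.0699
gripper_force: 0.0
```

jog_arm([
  [[0,0,0.5,0],[0,0,1.0,0],[0,0,1.5,0],[0,0,1.9,0],[0,0,2.1,0],[0,0,2.1,0]],
])

```text
t: 2.1
eef_pos: [0.4405, 0.3225, 0.0262]
ee_rot: [3.141, 0.0, -0.171]
force: [0.5, 0.5, -0.2]
width: 0.0704
gripper_force: 0.0
```

jog_arm([
  [[0,0,0,0],[0,0,0,0],[0,0,0,0],[0,0,0,0],[0,0,0,0],[0,0,0,0]],
], grip=0, squeeze=8)

```text
t: 2.85
eef_pos: [0.441, 0.3219, 0.0264]
ee_rot: [3.142, 0.0, -0.172]
force: [1.2, -0.2, 0.1]
width: 0.016
gripper_force: 0.0
```

jog_arm([
  [[0,0,0,0],[0,0,0,0],[0,0,0,0]],
])

```text
t: 3.22
eef_pos: [0.4409, 0.3219, 0.0263]
ee_rot: [3.142, 0.0, -0.172]
force: [-0.6, 0.1, 0.4]
width: 0.0004
gripper_force: 0.0
```

jog_arm([
  [[0,0,-0.1,0],[0,0,-0.4,0],[0,0,-0.9,0],[0,0,-1.5,0],[0,0,-2,0],[0,0,-2,0],[0,0,-2,0]],
])

```text
t: 4.1
eef_pos: [0.4407, 0.3217, 0.1462]
ee_rot: [-3.141, 0.0, -0.172]
force: [0.4, -0.1, -1.1]
width: 0.0005
gripper_force: 0.0
```

```bash
python3 - <<'E'
from station import arm, grab_frame
from h import *
d={n:grab_frame(n) for n in("side","top")}; pickle.dump(d,open("f1.pkl","wb"))
s,t=d["side"],d["top"]
o=np.zeros((600,800,3),np.uint8)
a=crop(s,150,110,133,100,6)[:400]; o[:600,:798]=crop(s,150,100,133,100,6)
cv2.imwrite("pics/c3.png",o)
print(arm.get_state()["eef_pos"],arm.get_state()["ee_rot"],arm.get_state()["width"],arm.get_state()["gripper_force"])
E
```

```text
[0.44047875 0.3214266  0.14552378] [ 3.14025863e+00  8.35839867e-04 -1.72140584e-01] 0.0004306852703631681 0.0
```

View pics/c3.png

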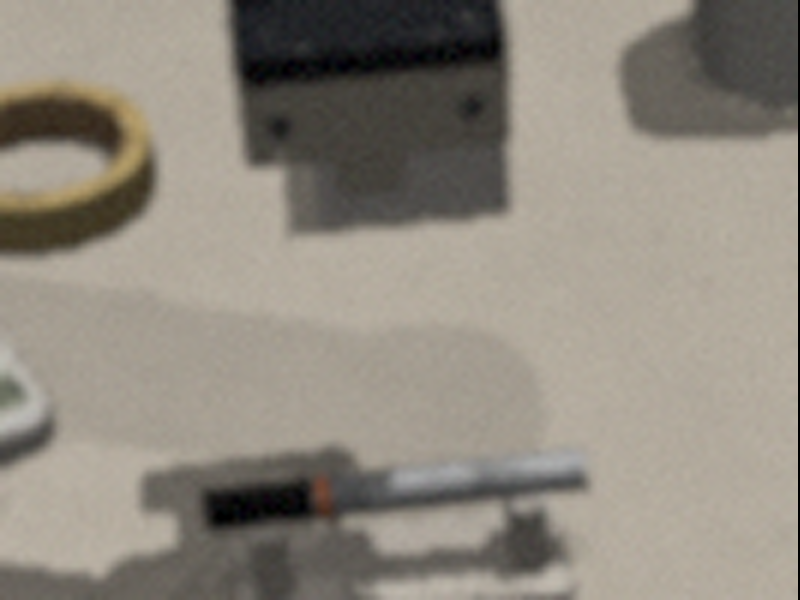

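The view shows the probe still on its rest, with the closed fingers empty above it. I'll check where the TCP projects in both images.

```bash
python3 - <<'E'
from h import *
d=pickle.load(open("f1.pkl","rb")); P=[.4405,.3214,.1455]
o=[]
for n in("side","top"):
    f=d[n]; p=proj(f,P); print(n,p, proj(f,np.add(P,[0,0,.1])))
    im=f["img"][:,:,::-1].copy(); cv2.drawMarker(im,tuple(int(v) for v in p.round()),(0,255,0),0,12); 
    c=[max(0,int(p[0])-65),max(0,int(p[1])-100)]
    o.append(cv2.resize(im[c[1]:c[1]+190,c[0]:c[0]+130],None,fx=3,fy=3)); print(c)
cv2.imwrite("pics/c4.png",np.hstack(o)); print(np.hstack(o).shape)
E
```

```text
side [212.57805934 143.39366541] [208.59359699 100.99019671]
[147, 43]
top [206.23044675 232.84809357] [198.51047328 228.1779924 ]
[141, 132]
(570, 780, 3)
```

View pics/c4.png

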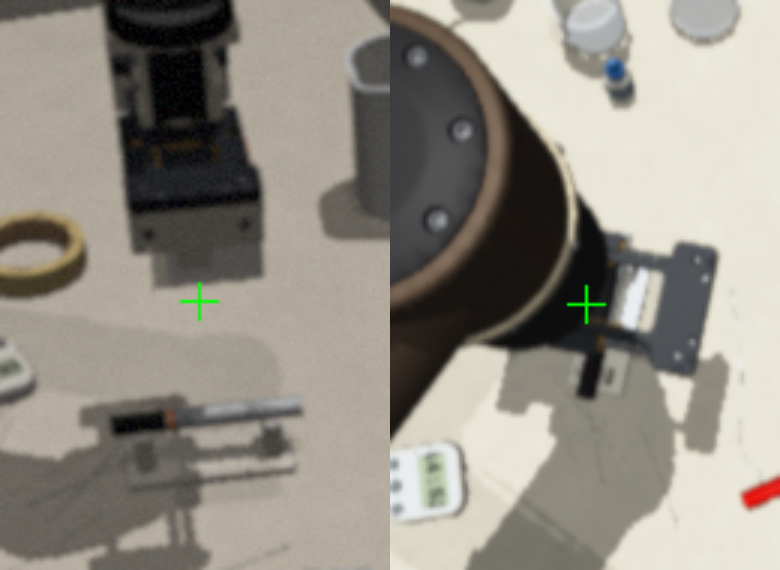

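```bash
python3 - <<'E'
from h import *
d=pickle.load(open("f1.pkl","rb")); P=np.array([.4405,.3214,.1455])
M=R.from_euler("xyz",[3.1403,.0008,-.1721]).as_matrix()
for n in("side","top"):
    print(n)
    for z in (-.066,-.09,-.12):
        print(z,[proj(d[n],P+M@np.array([sx*.039,.0965*sy,z])).round(1).tolist() for sx in(-1,1) for sy in (1,-1)])
from station import arm
print(arm.get_state()["q"])
# changed pixels around the probe since start
a=pickle.load(open("f0.pkl","rb"))
E
```

```text
side
-0.066 [[193.6, 147.8], [187.0, 92.7], [236.7, 143.1], [224.0, 89.2]]
-0.09 [[192.2, 136.9], [185.6, 82.4], [236.1, 132.2], [223.3, 78.9]]
-0.12 [[190.3, 122.6], [183.9, 69.0], [235.4, 117.9], [222.5, 65.6]]
top
-0.066 [[244.2, 258.4], [150.3, 239.7], [251.9, 220.2], [159.9, 202.2]]
-0.09 [[243.6, 258.2], [146.5, 238.8], [251.6, 218.6], [156.5, 200.1]]
-0.12 [[242.9, 257.9], [141.4, 237.6], [251.2, 216.5], [152.0, 197.2]]
[ 9.89634545e-01  1.80429204e-01 -3.35774222e-01 -2.71504369e-04
 -1.05614932e+00  4.09155581e-01]
```

jog_arm([
  [[0,0,0,2],[0,0,0,4],[0,0,0,6],[0,0,0,8],[0,0,0,10],[0,0,0,12],[0,0,0,14],[0,0,0,14]],
], grip=60)

```text
t: 5.2
eef_pos: [0.4406, 0.3216, 0.1455]
ee_rot: [3.14, -0.001, -1.393]
force: [-1.4, -0.3, 0.4]
width: 0.0601
gripper_force: 0.0
```

```bash
python3 - <<'E'
from station import arm, grab_frame
from h import *
d={n:grab_frame(n) for n in("side","top")}; pickle.dump(d,open("f2.pkl","wb"))
st=arm.get_state(); P=st["eef_pos"]; M=R.from_euler("xyz",st["ee_rot"]).as_matrix(); print(P,st["ee_rot"],st["width"])
f=d["side"]; im=cv2.resize(f["img"][40:190,130:330,::-1],None,fx=4,fy=4,interpolation=cv2.INTER_CUBIC)
for y in(-.03,0,.03):
    p=proj(f,P+M@np.array([0,y,0])); print(p); cv2.drawMarker(im,tuple(int(v) for v in ((p-[130,40])*4+1.5).round()),(0,255,0),0,12)
cv2.imwrite("pics/c5.png",im)
E
```

```text
[0.44077774 0.32171696 0.14579246] [ 3.14082066e+00 -7.59120434e-04 -1.38965428e+00] 0.05997290617247537
[225.68143275 138.72608334]
[212.65615898 143.16303259]
[199.32824701 147.70307297]
```

View pics/c5.png

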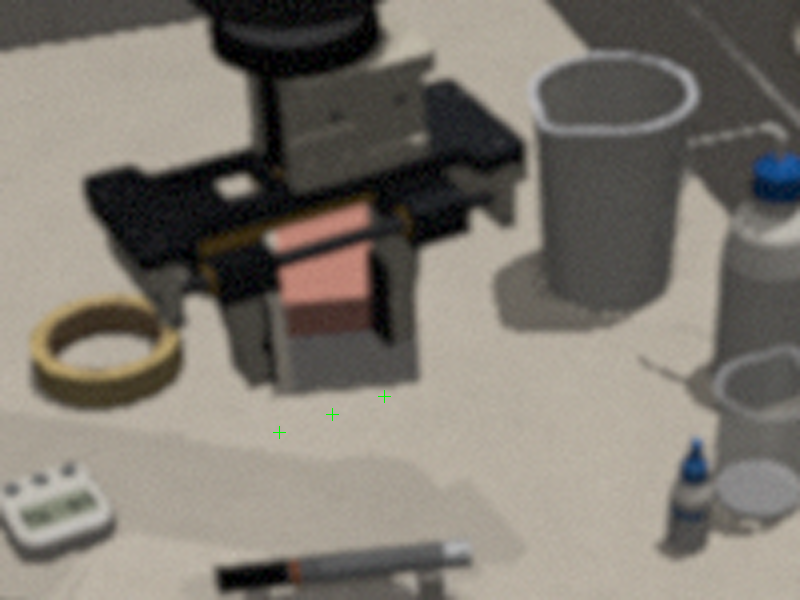

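The picture shows the finger tips ending near (262,385) on the left and perhaps (395,345) on the right in the crop. That is clearly above the projected TCP at (332,414). The difference against the first frame should show the tips without the brick behind them.

```bash
python3 - <<'E'
from h import *
a=pickle.load(open("f0.pkl","rb"))["side"]; b=pickle.load(open("f2.pkl","rb"))["side"]
k=7; sl=(slice(85,170),slice(165,260))
up=lambda i:cv2.resize(i[sl][:,:,::-1],None,fx=k,fy=k,interpolation=cv2.INTER_CUBIC)
A=up(a["img"]);B=up(b["img"])
im=cv2.resize(B,None,fx=.6,fy=.6); im2=cv2.resize(cv2.convertScaleAbs(cv2.absdiff(A,B),alpha=2),None,fx=.6,fy=.6)
o=np.hstack([cv2.convertScaleAbs(im,alpha=1.5),im2]); print(o.shape); cv2.imwrite("pics/c6.png",o)
E
```

```text
(357, 798, 3)
```

View pics/c6.png

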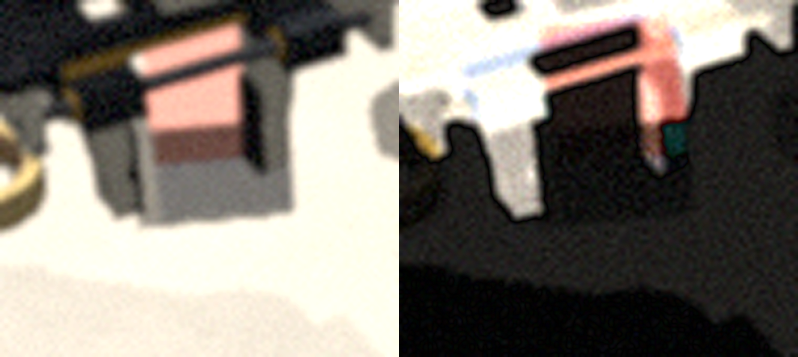

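The difference image puts the finger tips at about px (195.5,136.9) and (227.1,125), midpoint (211.3,131). The projected TCP is at (212.7,143.2). The tips therefore sit about 29 mm higher than the reported TCP. That explains the miss, and the top view agrees within 4 mm in x and y. I'll calibrate z by touching the rest's base (top at 8 mm) gently.

jog_arm([
  [[0,0,0,-2],[0,0,0,-4],[0,0,0,-6],[0,0,0,-8],[0,0,0,-10],[0,0,0,-12],[0,0,0,-14],[0,0,0,-14]],
], grip=40)

```text
t: 6.3
eef_pos: [0.4409, 0.3219, 0.1462]
ee_rot: [3.141, 0.0, -0.171]
force: [0.3, -0.3, -0.3]
width: 0.04
gripper_force: 0.0
```

jog_arm([
  [[0,0,0.5,0],[0,0,1.0,0],[0,0,1.5,0],[0,0,1.9,0],[0,0,2.15,0],[0,0,2.3,0],[0,0,2.4,0],[0,0,2.4,0]],
])

```text
t: 7.3
eef_pos: [0.441, 0.3221, 0.0025]
ee_rot: [-3.141, -0.0, -0.172]
force: [-0.5, -0.2, 0.1]
width: 0.0401
gripper_force: 0.0
```

jog_arm([
  [[0,0,0.05,0],[0,0,0.1,0],[0,0,0.15,0],[0,0,0.2,0],[0,0,0.2,0]],
])

```text
t: 7.92
eef_pos: [0.4408, 0.3218, -0.0099]
ee_rot: [3.141, 0.0, -0.172]
force: [-0.4, 1.1, 0.3]
width: 0.0399
gripper_force: 0.0
```

jog_arm([
  [[0,0,0.03,0],[0,0,0.06,0],[0,0,0.08,0],[0,0,0.1,0],[0,0,0.1,0]],
])

```text
t: 8.55
eef_pos: [0.4409, 0.3219, -0.0157]
ee_rot: [3.141, 0.0, -0.172]
force: [0.5, 0.6, 0.2]
width: 0.0398
gripper_force: 0.0
```

jog_arm([
  [[0,0,0.025,0],[0,0,0.025,0]],
])

```text
t: 8.8
eef_pos: [0.4409, 0.3219, -0.0172]
ee_rot: [3.141, 0.0, -0.172]
force: [0.5, -1.1, 0.5]
width: 0.0398
gripper_force: 0.0
```

jog_arm([
  [[0,0,0.025,0],[0,0,0.025,0]],
])

```text
t: 9.05
eef_pos: [0.4409, 0.3219, -0.0188]
ee_rot: [3.141, 0.0, -0.172]
force: [-0.2, -0.7, -0.0]
width: 0.04
gripper_force: 0.0
```

jog_arm([
  [[0,0,0.025,0],[0,0,0.025,0]],
])

```text
t: 9.3
eef_pos: [0.4409, 0.3219, -0.0203]
ee_rot: [3.141, 0.0, -0.172]
force: [0.7, 0.1, 0.3]
width: 0.0401
gripper_force: 0.0
```

jog_arm([
  [[0,0,0.025,0],[0,0,0.025,0]],
])

```text
t: 9.55
eef_pos: [0.4409, 0.3219, -0.0218]
ee_rot: [3.141, 0.0, -0.172]
force: [-1.0, 0.2, -0.4]
width: 0.0401
gripper_force: 0.0
```

jog_arm([
  [[0,0,0.025,0],[0,0,0.025,0]],
])

```text
t: 9.8
eef_pos: [0.4409, 0.3219, -0.0233]
ee_rot: [3.141, 0.0, -0.172]
force: [0.3, 0.8, 0.3]
width: 0.04
gripper_force: 0.0
```

jog_arm([
  [[0,0,0.025,0],[0,0,0.025,0]],
])

```text
t: 10.05
eef_pos: [0.4408, 0.3219, -0.0248]
ee_rot: [3.141, 0.0, -0.172]
force: [0.4, 0.2, 0.4]
width: 0.04
gripper_force: 0.0
```

jog_arm([
  [[0,0,0.025,0],[0,0,0.025,0]],
])

```text
t: 10.3
eef_pos: [0.4409, 0.3219, -0.0263]
ee_rot: [3.141, 0.0, -0.172]
force: [0.4, -0.0, -0.1]
width: 0.04
gripper_force: 0.0
```

jog_arm([
  [[0,0,0.025,0],[0,0,0.025,0]],
])

```text
t: 10.55
eef_pos: [0.4409, 0.3219, -0.0278]
ee_rot: [3.141, 0.0, -0.172]
force: [-0.6, -0.1, -0.3]
width: 0.0396
gripper_force: 0.0
```

jog_arm([
  [[0,0,0.025,0],[0,0,0.025,0]],
])

```text
t: 10.8
eef_pos: [0.4409, 0.3219, -0.0293]
ee_rot: [3.141, 0.0, -0.172]
force: [0.4, -0.4, 0.4]
width: 0.0401
gripper_force: 0.0
```

jog_arm([
  [[0,0,0,0],[0,0,0,0],[0,0,0,0],[0,0,0,0],[0,0,0,0],[0,0,0,0]],
], grip=10, squeeze=5)

```text
t: 11.55
eef_pos: [0.4405, 0.3207, -0.0292]
ee_rot: [3.14, 0.001, -0.172]
force: [1.1, -5.2, 4.2]
width: 0.0159
gripper_force: 5.0
```

```bash
python3 - <<'E'
from station import arm, grab_frame
from h import *
d={n:grab_frame(n) for n in("side","top")}; pickle.dump(d,open("f3.pkl","wb"))
st=arm.get_state(); print(st["eef_pos"],st["width"],st["gripper_force"],st["force"],st["moment"])
a=pickle.load(open("f0.pkl","rb")); 
o=[]
for n,(x,y,w,h) in (("side",(150,80,133,130)),("top",(150,170,133,130))):
    i=d[n]["img"][y:y+h,x:x+w,::-1]; j=a[n]["img"][y:y+h,x:x+w,::-1]
    o.append(np.hstack([cv2.convertScaleAbs(i,alpha=1.3),cv2.convertScaleAbs(cv2.absdiff(i,j),alpha=2)]))
o=cv2.resize(np.hstack(o) if 0 else np.vstack(o),None,fx=2.3,fy=2.3,interpolation=cv2.INTER_CUBIC); print(o.shape); cv2.imwrite("pics/c7.png",o)
E
```

```text
[ 0.44054653  0.32072846 -0.02923945] 0.0157021764376099 4.977467581629753 [ 0.48708462 -4.95640725  2.48164385] [-1.86277161 -0.19170527  0.04059767]
(598, 612, 3)
```

jog_arm([
  [[0,0,0,0],[0,0,0,0],[0,0,0.025,0],[0,0,0.025,0]],
], grip=40)

```text
t: 12.15
eef_pos: [0.4417, 0.3237, -0.0298]
ee_rot: [-3.139, -0.001, -0.171]
force: [-2.1, 3.7, 4.9]
width: 0.0389
gripper_force: 2.3
```

jog_arm([
  [[0,0,0.025,0],[0,0,0.025,0]],
])

```text
t: 12.4
eef_pos: [0.4418, 0.3241, -0.03]
ee_rot: [-3.138, -0.002, -0.171]
force: [-5.5, 1.5, 19.6]
width: 0.0399
gripper_force: 9.7
```

jog_arm([
  [[0,0,0.025,0],[0,0,0.025,0]],
])

```text
t: 12.65
eef_pos: [0.4419, 0.3241, -0.0302]
ee_rot: [-3.138, -0.002, -0.17]
force: [-10.8, -0.8, 34.7]
width: 0.04
gripper_force: 17.3
```

jog_arm([
  [[0,0,0.025,0],[0,0,0.025,0]],
])

```text
t: 12.9
eef_pos: [0.442, 0.3242, -0.0303]
ee_rot: [-3.138, -0.003, -0.17]
force: [-15.9, -3.2, 49.9]
width: 0.0401
gripper_force: 24.9
```

Contact came at reported z = -0.0296 against the base top at 8 mm, so the true tip height is reported z + 0.0376. I'll go up to grasp height at once and grip there.

jog_arm([
  [[0,0,-0.2,0],[0,0.03,-0.4,0],[0,0.03,-0.4,0]],
])

```text
t: 13.28
eef_pos: [0.441, 0.3206, -0.0104]
ee_rot: [-3.14, -0.001, -0.172]
force: [-0.8, 0.1, -0.1]
width: 0.0397
gripper_force: 0.0
```

jog_arm([
  [[0,0,0,0],[0,0,0,0],[0,0,0,0],[0,0,0,0],[0,0,0,0],[0,0,0,0]],
], grip=10, squeeze=6)

```text
t: 14.02
eef_pos: [0.4407, 0.3203, -0.0112]
ee_rot: [-3.141, -0.0, -0.172]
force: [0.4, 1.1, -1.1]
width: 0.0156
gripper_force: 6.0
```

jog_arm([
  [[0,0,0,0],[0,0,0,0]],
])

```text
t: 14.28
eef_pos: [0.4407, 0.3203, -0.0111]
ee_rot: [-3.141, -0.0, -0.172]
force: [-0.2, 1.6, -1.3]
width: 0.0155
gripper_force: 6.0
```

jog_arm([
  [[0,0,-0.1,0],[0,0,-0.4,0],[0,0,-0.9,0],[0,0,-1.4,0],[0,0,-1.8,0],[0,0,-2.0,0],[0,0,-2.0,0]],
])

```text
t: 15.15
eef_pos: [0.4407, 0.3202, 0.1094]
ee_rot: [-3.141, -0.0, -0.172]
force: [-0.2, -0.1, -2.0]
width: 0.0157
gripper_force: 6.0
```

```bash
python3 - <<'E'
from station import arm, grab_frame
from h import *
st=arm.get_state(); print(st["eef_pos"],st["ee_rot"],st["width"],st["gripper_force"])
# expected transit target: cradle pose from vision
yaw=-.206; u=np.array([np.cos(yaw),np.sin(yaw),0]); v=np.array([-np.sin(yaw),np.cos(yaw),0]); k=np.array([0,0,1.])
ex=u*np.cos(.12)-k*np.sin(.12); ez=u*np.sin(.12)+k*np.cos(.12); O=np.array([.573,.0898,.026])
for x in(-60,-52): print(x,O+ex*x/1e3+ez*.031)
E
```

```text
[0.44065954 0.32024766 0.10935787] [-3.14061024e+00 -3.08126867e-04 -1.72134311e-01] 0.01566817660887871 5.9791092574596405
-60 [0.51832356 0.10122542 0.0639598 ]
-52 [0.5260981  0.09960082 0.0630021 ]
```

jog_arm([
  [[0.2,0.2,0,0],[0.5,0.5,0,0.1],[0.8,0.8,0,0.2],[1.1,1.1,0,0.3],[1.4,1.4,0.1,0.39],[1.65,1.66,0.3,0.39],[1.75,1.76,0.5,0.39],[1.75,1.76,0.5,0.39]],
])

```text
t: 16.15
eef_pos: [0.5251, 0.1967, 0.077]
ee_rot: [3.139, 0.002, -0.207]
force: [-0.0, 0.5, -2.3]
width: 0.0157
gripper_force: 6.0
```

```bash
python3 - <<'E'
from station import arm, grab_frame
from h import *
d={n:grab_frame(n) for n in("side","top")}; pickle.dump(d,open("f4.pkl","wb"))
st=arm.get_state(); print(st["eef_pos"],st["ee_rot"],st["force"])
# predicted probe end pixels
M=R.from_euler("xyz",st["ee_rot"]).as_matrix(); C=st["eef_pos"]+[0,.0015,.0376+.019]
for n in d:
    print(n,[proj(d[n],C+M@np.array([x,0,0])).round(1).tolist() for x in(-.07,.07)])
s=crop(d["side"],225,130,170,150,4.7); cv2.imwrite("pics/c8.png",s[:600])
# orange ring in both
for n in d:
    hsv=cv2.cvtColor(d[n]["img"],cv2.COLOR_RGB2HSV); m=cv2.inRange(hsv,(5,110,90),(20,255,255))
    k,l,S,c=cv2.connectedComponentsWithStats(m); print(n,[(S[i,4],c[i].round(1).tolist()) for i in range(1,k) if S[i,4]>2])
E
```

```text
[0.52581916 0.19817959 0.07854824] [ 3.14088727e+00  4.70613751e-04 -2.06017743e-01] [ 0.54339418  0.7078221  -1.71403635]
side [[236.6, 177.5], [308.2, 170.6]]
top [[255.1, 226.8], [268.8, 168.1]]
side [(np.int32(22587), [63.8, 231.1]), (np.int32(20), [172.4, 259.9])]
top [(np.int32(14), [260.2, 208.1]), (np.int32(19), [274.4, 291.8]), (np.int32(7216), [445.9, 353.3]), (np.int32(6763), [60.5, 355.7]), (np.int32(28), [249.5, 334.1])]
```

View pics/c8.png

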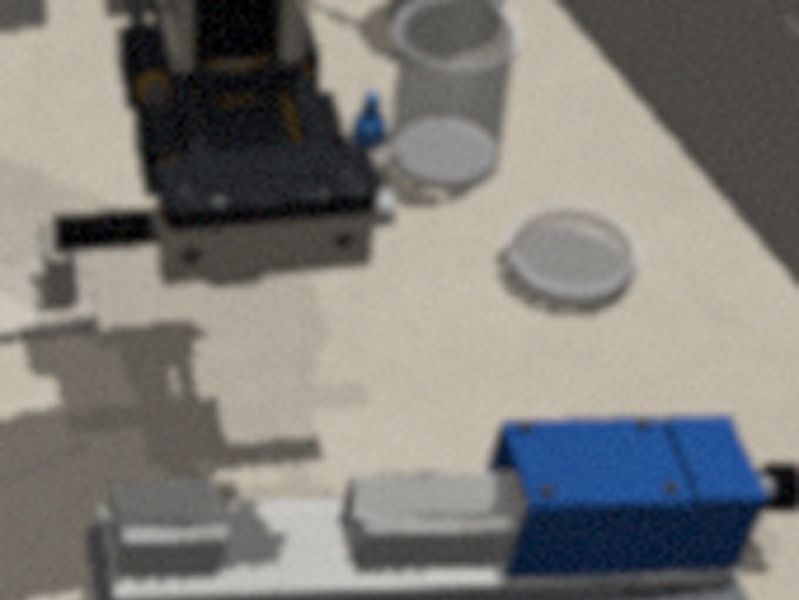

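The crop shows the probe held level: rear at about px (236.6,179), where it was predicted, and tip at about (309,173.6). The hand is still 0.1 m short in y, so I continue to a point above the groove.

jog_arm([
  [[0.05,0.2,0,0],[0.12,0.6,0,0],[0.22,1.0,0,0],[0.3,1.4,0.1,0],[0.34,1.6,0.2,0],[0.34,1.61,0.33,0],[0.34,1.61,0.33,0],[0.34,1.61,0.33,0]],
])

```text
t: 17.25
eef_pos: [0.5264, 0.1, 0.0591]
ee_rot: [3.142, -0.0, -0.205]
force: [0.4, -0.3, -2.6]
width: 0.0157
gripper_force: 6.0
```

```bash
python3 - <<'E'
from station import arm, grab_frame
from h import *
np.set_printoptions(precision=4,suppress=True)
d={n:grab_frame(n) for n in("side","top")}; pickle.dump(d,open("f5.pkl","wb"))
st=arm.get_state(); P=st["eef_pos"]; print(P,st["ee_rot"],st["force"])
def ring(f,box):
    hsv=cv2.cvtColor(f["img"],cv2.COLOR_RGB2HSV); m=cv2.inRange(hsv,(4,90,70),(22,255,255)); z=np.zeros_like(m); x0,x1,y0,y1=box; z[y0:y1,x0:x1]=m[y0:y1,x0:x1]
    k,l,S,c=cv2.connectedComponentsWithStats(z); i=1+np.argmax(S[1:,4]); return c[i],S[i,4]
a=pickle.load(open("f0.pkl","rb"))["top"]
c,n=ring(a,(195,225,235,275)); print("rest ring",c,n,onz(a,c,.0475))  # robot centre .4407 .3203 yaw -.172
r=onz(a,c,.0475)[:2]; e=np.array([np.cos(-.172),np.sin(-.172)]); q=r-[.4407,.3203]; print("rest ring in tool x,y:",q@e,q@[-e[1],e[0]])
M=R.from_euler("xyz",st["ee_rot"]).as_matrix(); C=P+[0,0,.0566]; pr=proj(d["top"],C+M@[-.027,0,0]); print("pred",pr,C)
c,n=ring(d["top"],(int(pr[0])-12,int(pr[0])+12,int(pr[1])-14,int(pr[1])+14)); r=onz(d["top"],c,C[2]+.0025)[:2]; y=st["ee_rot"][2]; e=np.array([np.cos(y),np.sin(y)]); q=r-P[:2]
print("now",c,n,r,"tool:",q@e,q@[-e[1],e[0]])
# probe's ring point relative to the cradle axis (vision)
u=np.array([np.cos(-.206),np.sin(-.206)]); w=r-[.573,.0898]; print("vs cradle along,lat",w@u,w@[-u[1],u[0]])
E
```

```text
[0.5264 0.1001 0.0592] [-3.1414 -0.0003 -0.2052] [-0.2686  0.358  -1.5007]
rest ring [210.375 247.375] 8 [0.4135 0.3244 0.0475]
rest ring in tool x,y: -0.027508191860961723 -0.00064065633290555
pred [302.3216 210.3033] [0.5264 0.1001 0.1158]
now [293.1786 197.5714] 28 [0.5292 0.1271] tool: -0.002831620826704797 0.02699352108879739
vs cradle along,lat -0.050525648626724456 0.02751691813119645
```

jog_arm([
  [[0,0,0.2,0],[0,0,0.4,0],[0,0,0.55,0],[0,0,0.65,0],[0,0,0.65,0]],
], squeeze=5)

```text
t: 17.98
eef_pos: [0.5259, 0.0992, 0.0194]
ee_rot: [3.141, 0.001, -0.206]
force: [-0.8, 0.4, -0.8]
width: 0.0157
gripper_force: 5.0
```

jog_arm([
  [[0,0,0.03,0],[0,0,0.06,0],[0,0,0.06,0]],
])

```text
t: 18.35
eef_pos: [0.5262, 0.0995, 0.0165]
ee_rot: [-3.141, -0.0, -0.206]
force: [0.5, 0.6, -1.0]
width: 0.0158
gripper_force: 5.0
```

jog_arm([
  [[0,0,0.03,0],[0,0,0.03,0]],
])

```text
t: 18.6
eef_pos: [0.5262, 0.0994, 0.0146]
ee_rot: [3.142, 0.0, -0.206]
force: [0.4, -0.1, -1.3]
width: 0.0156
gripper_force: 5.0
```

jog_arm([
  [[0,0,0.03,0],[0,0,0.03,0]],
], squeeze=4)

```text
t: 18.85
eef_pos: [0.5261, 0.0994, 0.0127]
ee_rot: [3.141, 0.0, -0.206]
force: [0.0, -0.4, -1.4]
width: 0.0158
gripper_force: 4.0
```

jog_arm([
  [[0,0,0.03,0],[0,0,0.03,0]],
])

```text
t: 19.1
eef_pos: [0.5261, 0.0994, 0.0109]
ee_rot: [3.141, 0.0, -0.206]
force: [-0.5, 0.5, -1.4]
width: 0.0159
gripper_force: 4.0
```

jog_arm([
  [[0,0,0.025,0],[0,0,0.025,0]],
])

```text
t: 19.35
eef_pos: [0.5262, 0.0994, 0.0095]
ee_rot: [3.141, 0.0, -0.206]
force: [0.4, 0.1, -2.1]
width: 0.0158
gripper_force: 4.0
```

jog_arm([
  [[0,0,0.025,0],[0,0,0.025,0]],
])

```text
t: 19.6
eef_pos: [0.5262, 0.0994, 0.008]
ee_rot: [3.142, 0.0, -0.206]
force: [-0.1, 0.4, -1.4]
width: 0.0159
gripper_force: 4.0
```

jog_arm([
  [[0,0,0.025,0],[0,0,0.025,0]],
])

```text
t: 19.85
eef_pos: [0.5262, 0.0993, 0.0067]
ee_rot: [3.141, 0.0, -0.206]
force: [0.2, -2.0, 0.6]
width: 0.0156
gripper_force: 4.0
```

```bash
python3 - <<'E'
from station import arm, grab_frame
from h import *
np.set_printoptions(precision=4,suppress=True)
d={n:grab_frame(n) for n in("side","top")}; pickle.dump(d,open("f6.pkl","wb"))
st=arm.get_state(); P=st["eef_pos"]; print(P,st["ee_rot"],st["force"],st["moment"])
M=R.from_euler("xyz",st["ee_rot"]).as_matrix(); C=P+[0,0,.0566]
for n in d:
    print(n,[proj(d[n],C+M@np.array([x,0,-(-x*tl)])).round(1).tolist() for tl in(0,.12) for x in(-.07,-.027,.07)])
o=np.hstack([crop(d["side"],235,195,100,100,4),crop(d["top"],268,150,100,100,4)]); cv2.imwrite("pics/c9.png",o)
E
```

```text
[0.5262 0.0993 0.0067] [ 3.1414 -0.     -0.206 ] [-0.4688 -1.9236  1.439 ] [-0.6832  0.2057  0.036 ]
side [[254.7, 239.5], [277.4, 237.0], [327.6, 231.4], [254.7, 236.5], [277.4, 235.8], [327.2, 234.3]]
top [[296.5, 230.7], [300.1, 213.7], [307.9, 176.5], [296.9, 230.3], [300.2, 213.5], [307.4, 177.3]]
```

```bash
python3 - <<'E'
from h import *
d=pickle.load(open("f6.pkl","rb"))["side"]; g=cv2.cvtColor(d["img"],cv2.COLOR_RGB2GRAY)
print(g[226:250,248:284:2])
h=cv2.cvtColor(d["img"],cv2.COLOR_RGB2HSV)[226:250,248:290]; m=cv2.inRange(h,(4,90,70),(22,255,255)); print(np.argwhere(m)+[226,248])
E
```

```text
[[184 181 186 183 187 184 183 187 185 183 180 173 161  62  20  14  24  28]
 [186 181 184 188 182 177 172 174 170 166 157 140 136  57  21  26  24  24]
 [191 184 178 174 157 151 138 141 136 133 123 106 105  50  21  15  29  35]
 [198 182 157 139 128 118 109 108 106 105 104  97  97  56  17  27  49  56]
 [198 169 126 108 102 102 100  97  99 100 100  98  96  65  17  36  55  62]
 [196 157 111 106 103  99 102 106 108 102  99 103  99  71  22  47  59  53]
 [189 142 112 109  98 100 108 111 108 101  98  94  83  60  23  54  55  47]
 [177 128 111 100  75  74  80  83  82  77  72  67  60  43  20  46  54  46]
 [171 125 113  82  47  41  42  45  36  39  36  37  26  15  22  40  49  41]
 [163 120 114  73  16  17  16  15  17  10  10  16  18   1  28  37  42  41]
 [149 116 112  64  15  20  13   9  14  11  15  13  18  16  36  49  45  47]
 [132 114 110  63   8  18  22   3  14  17   8   3   1   0  45  50  41  41]
 [108 109 114  65   6   4  21  10   9   6   6  13   5   0  50  53  37  44]
 [ 98 109 114  74  13   6   3   2   1   0  13  10  13  16  51  42  38  45]
 [102 109 112  72  21  19  25  21  20  28  35  37  40  44  61  62  39  43]
 [102 102 107  87  66  65  64  61  55  64  74  75  77  79  87  85  45  40]
 [ 96  89 109 111 111 108 100  99 101 103 103 107 104 101 103  94  48  39]
 [ 97  89 116 118 122 121 120 114 115 114 116 115 112 104 103  98  52  36]
 [ 93  92 111 116 118 115 114 115 115 107 103  99 102  99 105  99  48  40]
 [102  91  95  98  97  98  97  98  96  93  93  86  90 100 102  97  53  25]
 [ 94  90  82  81  80  85  83  80  79  79  80  78  84  98  99  98  61  19]
 [ 94  86  74  77  77  80  79  77  77  78  81  78  88 100 101  95  68  24]
 [ 94  83  77  82  77  79  77  77  73  78  81  78  88 102  96  97  74  43]
 [ 93  82  76  79  80  84  77  83  78  79  79  80  92  98 100  95  74  64]]
[[229 282]
 [230 281]
 [230 282]
 [230 283]
 [231 279]
 [231 280]
 [237 277]
 [237 278]
 [238 277]
 [238 278]
 [239 277]
 [239 278]
 [240 278]]
```

The black grip's top edge in the side image has a slope of about -0.025. The model gives -0.03 seated and -0.11 level, so the probe has pivoted into the groove. Its rear face is at column 254.5, against 254.7 predicted. I'll release it.

jog_arm([
  [[0,0,0,0],[0,0,0,0],[0,0,0,0],[0,0,0,0]],
], grip=34)

```text
t: 20.45
eef_pos: [0.5263, 0.0995, 0.0066]
ee_rot: [-3.141, -0.0, -0.206]
force: [0.1, 0.0, 0.1]
width: 0.0341
gripper_force: 0.0
```

```bash
python3 - <<'E'
from station import arm, grab_frame
from h import *
d={n:grab_frame(n) for n in("side","top")}; pickle.dump(d,open("f7.pkl","wb"))
st=arm.get_state(); print(st["eef_pos"],st["force"],st["width"])
g=cv2.cvtColor(d["side"]["img"],cv2.COLOR_RGB2GRAY); print(g[230:244,250:284:2])
o=np.hstack([crop(d["side"],235,185,100,100,4),crop(d["top"],268,150,100,100,4)]); cv2.imwrite("pics/c9.png",o)
E
```

```text
[0.52625542 0.099488   0.00656837] [ 0.47794132  0.34766778 -0.33021821] 0.033880958817103686
[[173 128 110 104  99  98  99 101 101  96  96 100  63  18  26  17  25]
 [158 114 104 103 102 104 105 107 103 103 100  98  71  12  16  22  25]
 [140 110 107 102  98 102 109 106 102 105  98  83  58  19  14  26  27]
 [128 111  98  80  73  84  85  82  72  77  71  57  30  15  19  25  37]
 [122 115  84  40  42  39  39  40  36  37  38  23  17  22  31  39  41]
 [121 113  69  22  19  18  14  18  19  14  15  15  22  21  28  43  37]
 [116 111  69  20   3   6  12  12  13  13   3   9   6   8  31  39  42]
 [112 112  64   5  13  12  13  12  17  17  12  20   1  19  28  41  45]
 [109 112  64  15   7   3  20   3  10  13  14  10   1  16  17  35  47]
 [107 114  72   4   0  15   0   3  17   2   5  16   5  20  27  39  43]
 [111 114  77  22  25  25  28  19  28  28  38  36  37  49  43  34  39]
 [101 104  87  71  66  61  58  62  63  67  70  75  73  80  73  37  44]
 [ 92 106 108 111 105 102  96 100 100 103 103 103  96  96  95  50  41]
 [ 92 115 120 124 119 117 116 115 115 112 112 111 103 102  96  50  40]]
```

View pics/c9.png

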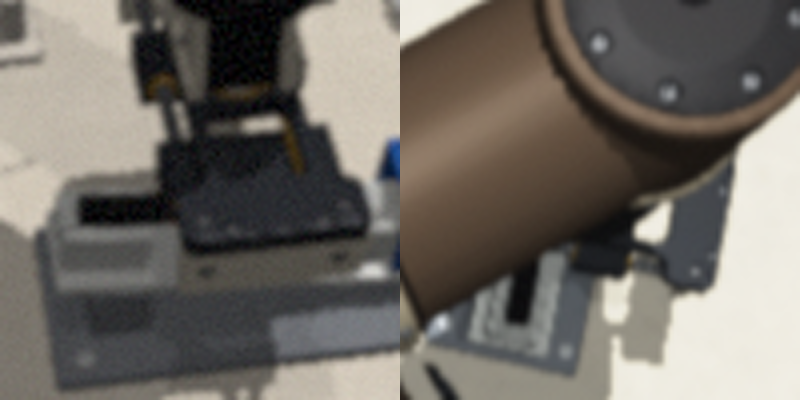

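The picture shows the probe lying between the lips of the rear rail, with its rear just inside the rail start. Next I regrip nearer the rear of the gap and slide it with a light, force-limiting grip.

jog_arm([
  [[-0.1,0.008,-0.01,0],[-0.2,0.008,-0.025,0],[-0.3,0.008,-0.036,0],[-0.35,0.008,-0.042,0],[-0.35,0.008,-0.042,0]],
])

```text
t: 21.18
eef_pos: [0.5054, 0.1034, 0.0092]
ee_rot: [-3.141, -0.0, -0.206]
force: [0.1, -0.7, -0.5]
width: 0.0339
gripper_force: 0.0
```

jog_arm([
  [[0,0,0,0],[0,0,0,0],[0,0,0,0],[0,0,0,0],[0,0,0,0],[0,0,0,0]],
], grip=10, squeeze=4)

```text
t: 21.92
eef_pos: [0.5057, 0.1033, 0.0091]
ee_rot: [-3.142, -0.0, -0.206]
force: [0.1, -0.0, -1.6]
width: 0.0158
gripper_force: 4.0
```

jog_arm([
  [[0.04,0,0.005,0],[0.1,0,0.012,0],[0.16,0,0.019,0],[0.22,0,0.026,0],[0.28,0,0.034,0],[0.34,0,0.041,0],[0.4,0,0.048,0],[0.4,0,0.048,0]],
])

```text
t: 22.92
eef_pos: [0.5296, 0.0983, 0.0061]
ee_rot: [-3.142, -0.0, -0.206]
force: [0.0, 0.6, -1.7]
width: 0.0158
gripper_force: 4.0
```

jog_arm([
  [[0,0,0.01,0],[0,0,0.01,0]],
])

```text
t: 23.18
eef_pos: [0.5296, 0.0984, 0.006]
ee_rot: [-3.141, -0.001, -0.206]
force: [1.6, -2.1, 3.3]
width: 0.0157
gripper_force: 4.0
```

```bash
cat > rear.py <<'E'
from station import arm, grab_frame
from h import *
yaw=-.206; u=np.array([np.cos(yaw),np.sin(yaw),0]); k=np.array([0,0,1.])
ex=u*np.cos(.12)-k*np.sin(.12); ez=u*np.sin(.12)+k*np.cos(.12); O=np.array([.573,.0898,.026])
f=grab_frame("side"); g=cv2.cvtColor(f["img"],cv2.COLOR_RGB2GRAY).astype(float)
# dark run along the groove axis, from the rear
xs=np.arange(-.14,-.03,.0005); pts=np.array([proj(f,O+ex*x+ez*.033) for x in xs],np.float32)
v=cv2.remap(g.astype(np.float32),pts[:,0],pts[:,1]-0,cv2.INTER_LINEAR).ravel() if 0 else cv2.remap(g.astype(np.float32),pts[:,:1],pts[:,1:],cv2.INTER_LINEAR).ravel()
i=np.argmax(v<60); print("rear cradle x",xs[i],"px",pts[i]); print(v[::8].astype(int))
st=arm.get_state(); print(st["eef_pos"],st["force"],st["width"])
E
python3 rear.py
```

```text
rear cradle x -0.09849999999999998 px [267.3518  235.34637]
[200 168 119 118 114 116 115 115 116 116  78  19  17  14  10   9  19  40
  44  41  44  43  42  42  42  45  42  44]
[0.52959136 0.09836461 0.00602136] [ 0.27019384 -1.44641027  3.14079609] 0.015847092899239627
```

jog_arm([
  [[0,0,-0.005,0],[0,0,-0.005,0],[0,0,-0.005,0],[-0.1,0,-0.017,0],[-0.2,0,-0.029,0],[-0.3,0,-0.041,0],[-0.38,0,-0.051,0],[-0.38,0,-0.051,0]],
], grip=34)

```text
t: 24.22
eef_pos: [0.5064, 0.1032, 0.0089]
ee_rot: [-3.141, -0.0, -0.206]
force: [0.4, -0.2, 0.3]
width: 0.0338
gripper_force: 0.0
```

jog_arm([
  [[0,0,0,0],[0,0,0,0],[0,0,0,0],[0,0,0,0],[0,0,0,0],[0,0,0,0]],
], grip=10)

```text
t: 24.98
eef_pos: [0.5069, 0.103, 0.0086]
ee_rot: [-3.142, -0.0, -0.206]
force: [0.7, -0.3, -1.3]
width: 0.0157
gripper_force: 4.0
```

jog_arm([
  [[0.03,0,0.004,0],[0.06,0,0.007,0],[0.09,0,0.011,0],[0.12,0,0.014,0],[0.15,0,0.018,0],[0.15,0,0.018,0]],
])

```text
t: 25.72
eef_pos: [0.5159, 0.1011, 0.0075]
ee_rot: [-3.142, -0.0, -0.206]
force: [0.1, -0.8, -1.0]
width: 0.0158
gripper_force: 4.0
```

jog_arm([
  [[0.02,0,0.002,0],[0.04,0,0.005,0],[0.04,0,0.005,0]],
])

```text
t: 26.1
eef_pos: [0.518, 0.1007, 0.0073]
ee_rot: [3.142, -0.0, -0.206]
force: [-1.1, 1.1, -1.0]
width: 0.0155
gripper_force: 4.0
```

jog_arm([
  [[0.02,0,0.002,0],[0.04,0,0.005,0],[0.04,0,0.005,0]],
])

```text
t: 26.48
eef_pos: [0.5204, 0.1002, 0.007]
ee_rot: [3.142, -0.0, -0.206]
force: [-0.5, 0.4, 0.8]
width: 0.0162
gripper_force: 4.0
```

jog_arm([
  [[0.02,0,0.002,0],[0.04,0,0.005,0],[0.04,0,0.005,0]],
])

```text
t: 26.85
eef_pos: [0.5227, 0.0997, 0.0067]
ee_rot: [3.142, -0.0, -0.206]
force: [-0.8, 0.7, -0.0]
width: 0.0153
gripper_force: 4.0
```

```bash
python3 rear.py
```

```text
rear cradle x -0.08649999999999997 px [273.63403 235.16745]
[200 166 120 116 114 116 114 116 116 116 116 115 107  74  23  41  45  44
  43  43  43  44  42  42  43  41  42  41]
[0.52277948 0.09972683 0.00668529] [-0.14661179  0.66738116 -0.9088981 ] 0.016032557222181824
```

jog_arm([
  [[0.02,0,0.002,0],[0.04,0,0.005,0],[0.06,0,0.007,0]],
])

```text
t: 27.28
eef_pos: [0.5251, 0.099, 0.0061]
ee_rot: [3.141, 0.002, -0.206]
force: [-5.9, 4.1, 2.5]
width: 0.0158
gripper_force: 4.0
```

```bash
python3 rear.py; python3 - <<'E'
from station import arm, grab_frame
import numpy as np
F=[]
for _ in range(4): grab_frame("side"); s=arm.get_state(); F.append(s["force"])
print(np.mean(F,0))
E
```

```text
rear cradle x -0.08449999999999996 px [274.67804 235.13771]
[201 166 121 116 114 115 115 116 114 115 114 116 115  95  51  31  40  45
  43  43  43  41  44  41  41  41  43  42]
[0.52520847 0.09906249 0.00600892] [-4.81125188  3.83362375  2.2399096 ] 0.015910349698568915
[-4.87467338  3.47328782  1.42096248]
```

The push resistance along the groove is about 5.5 N and the hand lags 1.2 mm. With the tip at about cradle x = 58 mm, that is the stop. I'll release and withdraw straight up.

jog_arm([
  [[0,0,0,0],[0,0,0,0],[0,0,0,0],[0,0,0,0]],
], grip=34)

```text
t: 28.02
eef_pos: [0.5262, 0.0989, 0.0063]
ee_rot: [3.142, -0.0, -0.206]
force: [0.1, -0.7, -0.7]
width: 0.0338
gripper_force: 0.0
```

```bash
python3 rear.py
```

```text
rear cradle x -0.08299999999999996 px [275.46045 235.11543]
[200 168 118 116 116 116 115 115 113 114 116 117 113  97  68  18  33  41
  42  40  43  42  42  40  43  43  42  43]
[0.52620753 0.09894354 0.00629594] [-0.28156023 -0.73026596  0.30301228] 0.03386164379247926
```

The probe seems to have crept about 1 mm forward as it was released, so I'll confirm the stop: regrip lightly and push in small steps.

jog_arm([
  [[0,0,0,0],[0,0,0,0],[0,0,0,0],[0,0,0,0],[0,0,0,0]],
], grip=10)

```text
t: 28.7
eef_pos: [0.5261, 0.099, 0.0063]
ee_rot: [-3.142, -0.0, -0.206]
force: [0.6, 0.0, -0.2]
width: 0.0156
gripper_force: 4.0
```

jog_arm([
  [[0.01,0,0.001,0],[0.01,0,0.001,0]],
])

```text
t: 28.95
eef_pos: [0.5262, 0.0989, 0.0062]
ee_rot: [3.141, 0.001, -0.206]
force: [-4.7, 2.8, 3.9]
width: 0.0159
gripper_force: 4.0
```

jog_arm([
  [[0.01,0,0.001,0],[0.01,0,0.001,0]],
])

```text
t: 29.2
eef_pos: [0.5266, 0.0988, 0.006]
ee_rot: [3.141, 0.001, -0.206]
force: [-4.7, 4.2, 2.0]
width: 0.0159
gripper_force: 4.0
```

```bash
python3 rear.py
```

```text
rear cradle x -0.08299999999999996 px [275.46045 235.11543]
[200 168 119 116 116 115 115 114 115 115 114 117 112  98  75  25  43  43
  40  43  42  41  44  43  41  42  44  43]
[0.52651689 0.09881063 0.00599552] [-5.22553853  3.3481448   2.65829519] 0.015889804502879374
```

The force jumped from 0 to about 5.5 N within 0.6 mm and then held while the pads slipped. The rear stayed at x = -83 mm, so the tip is at about 57 mm against a rigid stop. I'll release and withdraw.

jog_arm([
  [[0,0,0,0],[0,0,0,0],[0,0,0,0],[0,0,0,0]],
], grip=34)

```text
t: 29.75
eef_pos: [0.5274, 0.0987, 0.0061]
ee_rot: [-3.142, -0.0, -0.206]
force: [-0.0, -0.2, 0.3]
width: 0.034
gripper_force: 0.0
```

jog_arm([
  [[0,0,-0.1,0],[0,0,-0.4,0],[0,0,-0.9,0],[0,0,-1.4,0],[0,0,-1.8,0],[0,0,-2.0,0],[0,0,-2.0,0],[0,0,-2.0,0]],
])

```text
t: 30.75
eef_pos: [0.5266, 0.0985, 0.1251]
ee_rot: [3.141, 0.001, -0.206]
force: [-0.2, 0.3, -0.6]
width: 0.0339
gripper_force: 0.0
```

```bash
python3 rear.py; python3 - <<'E'
from h import *
from station import grab_frame
f=grab_frame("side"); g=cv2.cvtColor(f["img"],cv2.COLOR_RGB2GRAY); print(g[226:246,262:312:2])
h=cv2.cvtColor(f["img"],cv2.COLOR_RGB2HSV)[215:250,255:330]; m=cv2.inRange(h,(4,90,70),(22,255,255)); p=np.argwhere(m)
from rear import O,ex,ez
if len(p): print("ring px",p.mean(0)[::-1]+[255,215])
print("pred ring/rear",proj(f,O+ex*-.040+ez*.031),proj(f,O+ex*-.083+ez*.031))
E
```

```text
rear cradle x -0.08299999999999996 px [275.46045 235.11543]
[109 105 110 112 109 111 110 109 111 110 111 112 109  98  72  14  18   5
  11  13  14  10  17  22  30 113 147 160]
[0.5266056  0.09842883 0.12503468] [-0.41649198 -0.91481836 -0.0156    ] 0.03422818120286529
[[175 181 177 176 174 175 174 173 175 174 171 179 176 179 176 178 178 179
  179 180 176 180 180 178 177]
 [176 177 180 178 178 174 179 170 176 175 180 179 181 181 179 175 178 177
  177 178 182 182 181 178 177]
 [180 179 177 179 176 172 174 168 172 177 177 178 179 179 179 178 179 179
  178 178 181 181 181 181 177]
 [183 182 170 166 161 156 151 131 155 176 177 178 178 179 179 177 176 181
  179 179 180 178 175 173 174]
 [170 170 138 136 128 124 117 105 133 163 176 179 181 180 177 181 179 178
  177 173 173 170 163 160 160]
 [141 145 107 107 105 100  99  86 103 136 162 171 167 171 165 166 165 168
  168 166 162 159 152 152 145]
 [125 121 107 109 107  96  94  83  76  94 127 132 136 128 120 125 125 124
  145 153 152 151 157 150 148]
 [117 114 108 109 119 102  97  64  42  46  77  74  81  72  68  68  67  72
  126 152 159 155 162 1
[... 943 characters left out ...]
 142 147]
 [113 110 111 106 109 109 102  99  99  97  97  96 123 135 135 138 126 132
   93  85  97 117 121 114 121]
 [107 104 106 101  97 102 100  95  99  95  98  97 103 103 105 108 100 103
   87  81  80  87  87  84  82]
 [ 93  91  86  86  80  87 100  97  98  96  96  95  95  96  93  95  95  97
   91  84  75  70  72  70  68]]
rear cradle x -0.08299999999999996 px [275.46045 235.11543]
[115 103 110 111 110 110 113 110 110 109 111 111 108  95  74  14  13   9
   5  13  13  14  19  21  34 111 147 157]
[0.52679843 0.09847682 0.12516419] [ 0.2527395   0.99996663 -0.24238905] 0.03401480819294162
ring px [299.35714286 236.        ]
pred ring/rear [297.50897964 235.20075631] [275.31646788 235.83914714]
```

The probe lies in the groove at the expected place with its rear at x = -83 mm, unchanged after I withdrew. I'm handing it in.

```bash
python3 -c "
from station import arm
print(arm.job_done())"
```

```text
the job is handed in; nothing more can be done
None
```

I laid the probe in the groove, slid it under the bridge until it met a rigid stop at about 5.5 N (tip near cradle x = 57 mm), released it there, and handed the job in; no verdict came back, and contact after release was not directly measured.

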